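# Tap a turned brass knob to the centre of a rotary table

## Robot

A 7-joint arm with a two-finger parallel gripper is mounted at the origin on the work surface. World frame = base frame: x ahead of the robot, y to its left, z up, the work surface at z = 0. Lengths are in m, angles in rad, forces in N, time in s.
With the tool pointing down it reaches from about 0.425 to 0.925 m from the base axis. Payload 6.8 kg.
Tool frame: the origin (TCP) lies at the very end of the fingers, on their centre line; the grasp point (between the pads) lies 19 mm behind it; z points along the fingers, y is the line along which they close (so a half turn about z gives the same grasp; the last joint's range is limited). The gripper opens to 85 mm and grips with 20 to 120 N. Pads are 22 mm wide; open, the fingers measure 114 mm over their backs; the gripper's body (76 mm by 85 mm) begins 54 mm behind the grasp point. The pads swing forward as they close: fully open they stand 13 mm farther back than shut.
Start: joints at [1.05, 0.477, 0.022, 1.555, -0.011, 1.109, -0.083], TCP at [0.271, -0.618, 0.231] pointing down, gripper open.
Joint ranges: [-2.96, 2.96], [-0.34, 2.1], [-1.41, 1.46], [0.24, 2.44], [-1.37, 4.51], [0.17, 1.92], [-2.96, 2.96]. Speed limits (rad/s): [2.39, 2.39, 3.14, 3.14, 3.14, 3.14, 3.14].

## Interface

Orientations are given as a rotation vector (axis times angle).
In Python, from bench import get_obs, viewer, r gives the robot as it stands. The module is installed in compiled form; this text tells all that it offers.
- The arm moves only by the tool play_rows, never from a script. Its argument "commands" is a list that holds one entry, the list of rows, each a list of 5 numbers: the gripper's target within -1 to 1 (shut at 1, half-way at 0, fully open at -1), then the shift along the tool's x, y, z scaled (see below), then the turn about the tool's z scaled (see below). A call has 1 to 12 rows; each row is the pose to reach, as a shift and turn from the pose commanded when the call began, along the tool's axes at that moment; what a row does not reach only later rows make up. The controller multiplies each number of a shift by 0.2 m and each number of a turn by pi/2 rad. A row lasts 1/12 s, in which the tool goes at most 41.7 mm and 7.16 degrees, less where a joint would pass 70% of its speed; a pose out of reach is approached as far as the arm can. A call with a number of a shift or a turn outside -1 to 1 is refused whole. A call with a gripper value outside its range is refused whole. The fingers move at their own pace and stop on an object; "grip_force" is the grip in N (left out, the last holds). Time passes only in rows, so rows that repeat a pose let the fingers close. It gives the time, the measured TCP pose, the force, the opening and the grip force at its end, in the units of the state.
- get_obs(): the state, without advancing time (a new reading comes with each control period).
- viewer.grab_frame(name): name is "side" or "top" or "wrist"; returns a dict with "pixels" (400x640x3 uint8, red, green, blue), "fovy" (degrees; the focal length in pixels is half the picture's height over the tangent of half this angle, whatever the lens; pixels are square), "cx", "cy" (the principal point, pixels), "distortion" ([k1, k2, p1, p2, k3] as OpenCV has them; the pictures are not rectified), "world_to_cam" (4x4, takes a point from world to camera coordinates); the wrist camera has in their place "hand_eye" (4x4, takes a point from camera to tool coordinates, whose origin is the TCP and whose axes are the flange's). Camera axes: x right, y up, looking along -z (the intrinsics and any distortion apply to the point x, -y, -z); pixel columns grow to the right and rows downward; lengths in m; the calibration is good to about 2 mm. A picture is of the moment at which its call begins: read the wrist's pose just before it. There is no depth.
- r.hand_in(): hands the job in; it is judged then, once.
Trained networks look in a picture, given as the dict that the camera call returned (one of the last four; its "shot" number tells which), for a name from the list of things; names that differ only in an ending like _2 or _b are one class to them, and where a whole thing is asked for, a point or a joint stands for the part that bears it (a point fixed in the world has none). Each returns a list of dicts, best first, with "score" (0 to 1); they miss things now and then, are a little off and sometimes report something else, mostly with a low value. They report only what shows in the picture. A call takes as long as a camera call. They do not tell look-alikes from the thing itself.
- viewer.trace(picture, thing): "pixels" (400x640 bool, what is visible of it) and "rect" ([left, top, right, bottom] in pixels, round what is visible of it).
The state is a dict: "clock": time; "joints": joint angles; "qvel": joint speeds; "tau": joint torques, N m; "tcp_pos": TCP position; "orientation": TCP orientation; "contact_force": force on the tool from outside, world axes, zero at the start; "moment": the same for the moment, N m; "grip_width": finger opening in m; "gripper_force": force on a finger pad.
Only numpy, scipy, OpenCV 4.12 (cv2) and the standard library are available. Lean on these libraries where they do the work, as an engineer would, in place of code of your own. Each camera call takes 0.05 s, during which the arm holds its last target. There are 200 camera calls.

## Task

The turned brass knob stands off-centre on the small round plate of the rotary table. Without gripping or lifting it, nudge it with light taps or pushes of the fingertips low on its foot until its whole foot stands inside the black circle in the middle of the plate, keeping it upright on the plate all the time. Leave the oil bottle, the screwdriver and the steel collar where they are.

Things in the scene. Friction and masses are not known exactly. Their poses are not given: they have to be found in the camera images.
- knob: Loose turned brass knob, upright, round, about 0.2 kg, 54 mm tall, tips if pushed high or fast. Foot disc (its widest part) 34 mm diameter, up to 12 mm height; stem 14 mm diameter up to 30 mm; head 22 mm diameter at 36 to 50 mm. Origin: centre of the foot's underside; z up. Pushed on the foot it slides on the plate, and stops when the push stops.
- plate_center (a point): Centre of the upper face of the rotary table's round plate, and of the black circle on it; z up. Plate: grey metal, flat, no rim, 90 mm diameter, upper face 46 mm above the bench; does not turn. Circle: flat black line, 44 mm inside diameter, 2 mm wide. Below is a square grey base, 100 x 100 mm, 22 mm tall, fixed to the bench.
- oil: Bystander: upright yellow plastic oil bottle with red cap, diameter 48 mm, 110 mm tall, loose on the bench. Origin: centre of its underside. Leave it alone.
- driver: Bystander: screwdriver with red handle lying on the bench, about 160 mm long and up to 30 mm thick, along its own x axis. Leave it alone.
- collar: Bystander: dark steel collar (ring), outer diameter 48 mm, bore 24 mm, 22 mm tall, lying flat on the bench. Origin: centre of its underside. Leave it alone.
There are look-alikes about, which are no part of the job. Of the things shaped like the knob, the brass one is meant.

How it is judged:
At the end, for the whole second after the job is handed in: The knob stands still and upright on the plate (within 0.06 rad), its axis within 5 mm of the plate's centre, so that its foot lies wholly inside the black circle (horizontal distance between knob and plate_center below 0.005 m and z of knob in the frame of plate_center between -0.003 and 0.003 m and angle between knob's own z axis and vertical below 0.06 rad and linear speed of knob below 0.01 m/s); the robot touches nothing.
It fails at once if the knob is tipped by more than 0.35 rad (angle between knob's own z axis and vertical above 0.35 rad).
It fails at once if the knob is lifted off the plate (more than 8 mm) (z of knob in the frame of plate_center above 0.008 m).
It fails at once if the knob is knocked off the plate (z of knob in the frame of plate_center below -0.008 m).
It fails at once if the knob is squeezed or struck with more than 15 N (contact force between the fingers and knob above 15 N).
It fails at once if the oil bottle, the screwdriver or the steel collar is moved by more than 15 mm (distance of any of oil, driver, collar from where it was at the start of the episode above 0.015 m).
It also fails if it takes over 64 s, if anything falls off the work surface, if the arm or the gripper's body presses on something with over 40 N, if the wrist force passes 120 N, or if a joint passes its speed limit or range.

## Working session

There is one attempt and no reset: what is moved stays moved. The work goes in short steps, Python scripts to look and compute and a tool call to move; the robot and the scene stay as the last step left them, time stands still between calls to the robot, and variables do not carry over. Pictures are saved under pics/ and viewed, at most 10 in all, crops included, and the job is handed in when it is done.

Besides the shell and the picture viewer there is one more tool, called after "Request:" by a JSON object that holds its "op" and its "data", one argument or row to a line. play_rows: Moves the arm, as the interface text tells. Shifts and turns lie within -1 to 1; 1 stands for 0.2 m of shift or pi/2 rad of turn. Its arguments: {"type":"object","properties":{"commands":{"type":"array","items":{"type":"array","items":{"type":"array","items":{"type":"number","minimum":-1,"maximum":1}}}},"grip_force":{"type":"number"}},"required":["commands"]}

```bash
mkdir -p pics
cat > h.py <<'E'
import numpy as np, cv2
from bench import get_obs, viewer, r
def K(p):
    f=200/np.tan(np.radians(p["fovy"])/2); return np.array([[f,0,p["cx"]],[0,f,p["cy"]],[0,0,1.]])
def w2c(p,obs=None):
    if "world_to_cam" in p: return np.array(p["world_to_cam"])
    T=np.eye(4);T[:3,:3]=cv2.Rodrigues(np.array(obs["orientation"],float))[0];T[:3,3]=obs["tcp_pos"]
    return np.linalg.inv(T@np.array(p["hand_eye"]))
def onplane(p,uv,z,obs=None):
    M=w2c(p,obs); uv=np.array(uv,float).reshape(-1,1,2)
    n=cv2.undistortPoints(uv,K(p),np.array(p["distortion"],float))[:,0]
    d=np.c_[n[:,0],-n[:,1],-np.ones(len(n))]@M[:3,:3]; o=-M[:3,:3].T@M[:3,3]
    return o+d*((z-o[2])/d[:,2])[:,None]
def proj(p,X,obs=None):
    M=w2c(p,obs); c=np.array(X,float).reshape(-1,3)@M[:3,:3].T+M[:3,3]
    return cv2.projectPoints(c*[1,-1,-1],np.zeros(3),np.zeros(3),K(p),np.array(p["distortion"],float))[0][:,0]
def save(p,n): cv2.imwrite("pics/"+n,p["pixels"][:,:,::-1])
E
python3 - <<'E'
from h import *
o=get_obs();print(o)
for c in ["top","side"]:
    p=viewer.grab_frame(c);save(p,c+"0.png")
    M=w2c(p);print(c,-M[:3,:3].T@M[:3,3],p["fovy"])
    for t in ["knob","plate_center","oil","driver","collar"]:
        try:
            for q in viewer.trace(p,t)[:3]:
                m=q["pixels"];v,u=np.nonzero(m);print(t,round(q["score"],2),q["rect"],onplane(p,[u.mean(),v.mean()],0.046 if t in("knob","plate_center") else 0.0).round(3), p["pixels"][m].mean(0).round())
        except Exception as e: print(t,e)
a=cv2.imread("pics/top0.png")
E
```

```text
{'clock': 0.0, 'joints': array([ 1.04994552,  0.47780821,  0.02231068,  1.55642243, -0.01151098,
        1.10929616, -0.08310752]), 'qvel': array([ 1.96515059e-04, -5.06406993e-05, -2.73042438e-03,  5.29448420e-04,
        8.66306007e-04, -8.62947044e-04,  8.45842945e-04]), 'tau': array([-8.73510326e-04, -5.96458912e+01,  1.60777666e+00, -2.81199950e+01,
        1.24510902e-02,  9.35838092e-03, -1.28844255e-05]), 'tcp_pos': array([ 0.27053859, -0.61778173,  0.23033196]), 'orientation': array([-3.07321164e+00, -6.43452186e-01,  7.50957961e-04]), 'contact_force': array([-0.68686152, -0.68588859,  0.25425178]), 'moment': array([-0.02644188, -0.03261021, -0.01161676]), 'gripper_force': 0.0, 'grip_width': 0.08555983077853838}
top [0.45352119 0.01015018 0.77949462] 50.98894444104267
knob 0.79 [267.5, 229.1, 291.3, 260.8] [[0.539 0.058 0.046]] [87. 64. 27.]
knob 0.73 [272.0, 181.3, 288.4, 199.4] [[0.634 0.047 0.046]] [81.  9.  7.]
knob 0.72 [334.7, 237.5, 351.6, 254.4] [[ 0.519 -0.05   0.046]] [10. 67. 64.]
plate_center 0.66 [244.1, 224.0, 306.5, 288.2] [[0.518 0.071 0.046]] [72. 69. 71.]
oil 0.92 [198.2, 312.7, 235.5, 343.6] [[0.414 0.195 0.   ]] [65. 35.  5.]
driver 0.71 [249.7, 344.0, 348.1, 356.5] [[0.351 0.032 0.   ]] [77. 22. 18.]
collar 0.97 [165.9, 231.3, 197.7, 260.5] [[0.573 0.242 0.   ]] [27. 25. 26.]
side [0.25110871 0.44845149 0.41638609] 54.95032706930581
knob 0.89 [309.7, 186.3, 334.1, 226.7] [[0.558 0.035 0.046]] [107.  80.  41.]
knob 0.72 [269.8, 186.7, 288.2, 222.9] [[0.621 0.074 0.046]] [96. 32. 24.]
knob 0.6 [356.2, 188.1, 377.1, 218.2] [[ 0.507 -0.018  0.046]] [43. 77. 72.]
plate_center 0.78 [280.4, 213.4, 370.9, 279.4] [[0.502 0.106 0.046]] [86. 80. 79.]
oil 0.64 [319.3, 263.9, 359.7, 345.1] [[0.44  0.154 0.   ]] [114.  81.  29.]
driver 0.63 [389.1, 252.8, 465.8, 319.6] [[0.358 0.022 0.   ]] [99. 46. 37.]
collar 0.89 [203.7, 272.8, 241.5, 311.6] [[0.581 0.234 0.   ]] [40. 36. 36.]
```

Run:
```python
import cv2,numpy as np
a=cv2.imread("pics/top0.png")[165:365,150:370];b=cv2.imread("pics/side0.png")[170:350,190:480]
f=lambda x:np.clip(x.astype(float)*1.8,0,255).astype(np.uint8)
cv2.imwrite("pics/topc.png",f(cv2.resize(a,None,fx=3,fy=3,interpolation=2)));cv2.imwrite("pics/sidec.png",f(cv2.resize(b,None,fx=2.7,fy=2.7,interpolation=2)))
```

```text
(no output)
```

View pics/topc.png

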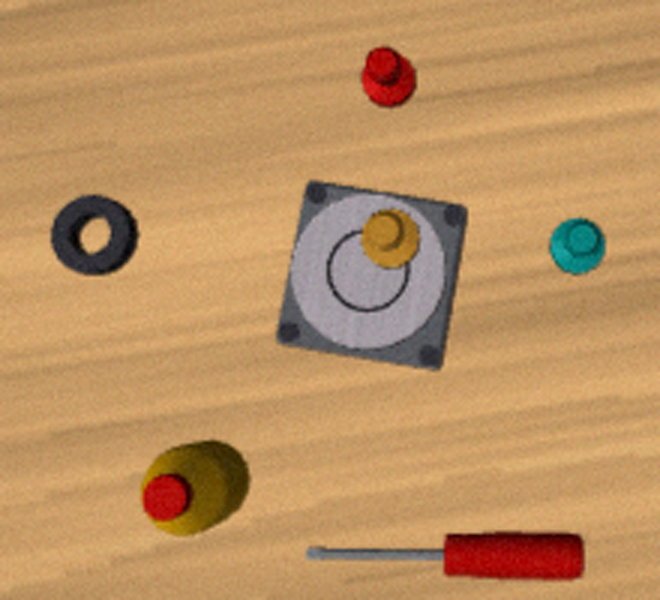

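View pics/sidec.png

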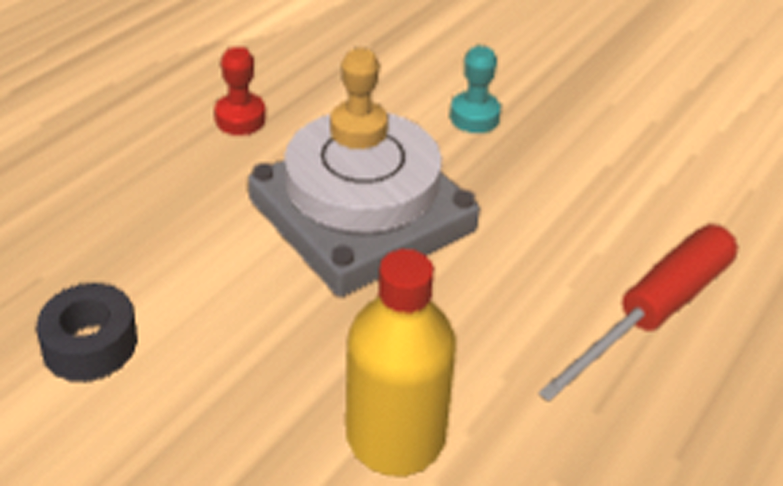

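The three knob-shaped things are brass at top pixel (280,244) on the plate, red at (280,190) and teal at (343,246), both on the bench. The brass one on the plate beside the black circle (centre about (273,255)) is the one meant, and the enlarged crop confirms it. The oil bottle, screwdriver and collar are well clear of the plate. Next I measure precisely.

```bash
cat >> h.py <<'E'
from scipy.optimize import minimize
from scipy.ndimage import map_coordinates, gaussian_filter
A=np.linspace(0,2*np.pi,120,endpoint=False)
def circ(c,rad,z): return np.c_[c[0]+rad*np.cos(A),c[1]+rad*np.sin(A),np.full(120,z)]
PROF=[(0,.017,.012,.017),(.012,.007,.030,.007),(.030,.007,.036,.011),(.036,.011,.050,.011),(.050,.011,.054,.007)]
def sil(p,c,obs=None,S=4):
    im=np.zeros((400*S,640*S),np.uint8)
    for z0,r0,z1,r1 in PROF:
        q=np.r_[proj(p,circ(c,r0,.046+z0),obs),proj(p,circ(c,r1,.046+z1),obs)]
        cv2.fillConvexPoly(im,cv2.convexHull(np.round(q*S+S/2-.5).astype(np.int32)),255)
    return cv2.resize(im,(640,400),interpolation=cv2.INTER_AREA)/255.
def fitknob(p,mask,c0,obs=None):
    m=gaussian_filter(mask.astype(float),.7)
    f=lambda c:np.abs(gaussian_filter(sil(p,c,obs),.7)-m).sum()
    s=minimize(f,c0,method="Nelder-Mead",options=dict(initial_simplex=np.array(c0)+[[0,0],[.006,0],[0,.006]],xatol=1e-4,fatol=.05))
    return s.x,s.fun/mask.sum()
def fitring(p,c0,mask=None,obs=None):
    g=gaussian_filter(p["pixels"].mean(2).astype(float),.5)
    bad=np.zeros(g.shape) if mask is None else cv2.dilate(mask.astype(np.uint8),np.ones((5,5))).astype(float)
    def samp(c,rad,im): uv=proj(p,circ(c,rad,.046),obs); return map_coordinates(im,[uv[:,1],uv[:,0]],order=1)
    def f(c):
        ok=samp(c,.023,bad)<.3
        d=samp(c,.023,g)-.5*(samp(c,.0195,g)+samp(c,.0265,g)); return np.clip(d[ok],-60,5).mean()
    s=min((minimize(f,np.array(c0)+[a,b],method="Nelder-Mead",options=dict(initial_simplex=np.array(c0)+[a,b]+np.array([[0,0],[.003,0],[0,.003]]),xatol=1e-4)) for a in(-.005,0,.005) for b in(-.005,0,.005)),key=lambda s:s.fun)
    return s.x,s.fun
def brass(p):
    best=None
    for q in viewer.trace(p,"knob"):
        R,G,B=p["pixels"][q["pixels"]].mean(0)
        if R>G>B and .6<G/R<.9 and q["score"]>.3: return q
def measure(cam,ck=(.537,.058),cr=(.52,.072)):
    obs=get_obs(); p=viewer.grab_frame(cam); q=brass(p)
    if q is None: print(cam,"no knob"); cr,fr=fitring(p,cr,None,obs);print(cr,fr); return p,obs
    k,e=fitknob(p,q["pixels"],ck,obs); c,fr=fitring(p,cr,q["pixels"],obs)
    print(cam,"knob",k.round(4),"err",round(e,3),"ring",c.round(4),round(fr,1),"diff",((k-c)*1000).round(1),"dist",round(np.hypot(*(k-c))*1000,1)); return p,obs
E
python3 - <<'E'
from h import *
for c in("top","side"): measure(c)
E
```

```text
top knob [0.5381 0.0571] err 0.046 ring [0.5233 0.0732] -40.8 diff [ 14.8 -16.1] dist 21.9
side knob [0.5412 0.0572] err 0.112 ring [0.525  0.0739] -37.4 diff [ 16.2 -16.7] dist 23.3
```

Request:
{"op": "play_rows", "data": {
  "commands": [
    [[1,1,-0.9,0,-0.9],[1,1,-0.9,0,-0.9],[1,1,-0.9,0,-0.9],[1,1,-0.9,0,-0.9],[1,1,-0.9,0,-0.9],[1,1,-0.9,0,-0.9],[1,1,-0.9,0,-0.9],[1,1,-0.9,0,-0.9],[1,1,-0.9,0,-0.9],[1,1,-0.9,0,-0.9],[1,1,-0.9,0,-0.9],[1,1,-0.9,0,-0.9]]
  ]
}}

```text
clock: 1.8
tcp_pos: [0.3818, -0.3732, 0.2315]
orientation: [1.912, 2.492, -0.0]
contact_force: [0.2, -0.0, -0.5]
grip_width: 0.0
gripper_force: 0.0
```

```bash
cat >> h.py <<'E'
def go(x,y,z,yaw=None):
    o=get_obs(); R=cv2.Rodrigues(np.array(o["orientation"],float))[0]
    cur=np.degrees(np.arctan2(R[1,0],R[0,0])); s=R.T@(np.array([x,y,z])-o["tcp_pos"])/.2
    t=0 if yaw is None else -((yaw-cur+180)%360-180)/90
    print("t",round(o["clock"],2),"tcp",o["tcp_pos"].round(4),"yaw",cur.round(1),"tilt",R[:,2].round(3),"w",o["grip_width"].round(4),"shift",s.round(4),"turn",round(t,3),"F",o["contact_force"].round(1))
E
python3 -c "
from h import *
go(.566,.028,.2,132.9);print(get_obs()['joints'].round(2))"
```

```text
Traceback (most recent call last):
  File "h.py", line 57, in go
    print("t",round(o["clock"],2),"tcp",o["tcp_pos"].round(4),"yaw",cur.round(1),"tilt",R[:,2].round(3),"w",o["grip_width"].round(4),"shift",s.round(4),"turn",round(t,3),"F",o["contact_force"].round(1))
                                                                                                            ^^^^^^^^^^^^^^^^^^^^^
AttributeError: 'float' object has no attribute 'round'
```

```bash
sed -i 's/o\["grip_width"\].round(4)/round(o["grip_width"],4)/' h.py
python3 -c "
from h import *
go(.566,.028,.2,132.9);print(get_obs()['joints'].round(2))"
```

```text
t 1.8 tcp [ 0.3818 -0.3732  0.2315] yaw 105.0 tilt [ 0. -0. -1.] w 0.0 shift [1.699  1.4094 0.157 ] turn -0.31 F [ 0.2 -0.  -0.5]
[ 0.94  0.27 -0.33  1.87  0.1   1.02  0.82]
```

Request:
{"op": "play_rows", "data": {
  "commands": [
    [[1,0.9,0.7,0.1,0],[1,0.9,0.7,0.1,0],[1,0.9,0.7,0.1,0],[1,0.9,0.7,0.1,0],[1,0.9,0.7,0.1,0],[1,0.9,0.7,0.1,0],[1,0.9,0.7,0.1,0],[1,0.9,0.7,0.1,0]]
  ]
}}

```text
clock: 2.47
tcp_pos: [0.4722, -0.1625, 0.2114]
orientation: [1.916, 2.489, 0.0]
contact_force: [0.7, -0.3, -0.5]
grip_width: -0.0004
gripper_force: 0.0
```

Request:
{"op": "play_rows", "data": {
  "commands": [
    [[1,0.799,0.709,0.05,-0.31],[1,0.799,0.709,0.05,-0.31],[1,0.799,0.709,0.05,-0.31],[1,0.799,0.709,0.05,-0.31],[1,0.799,0.709,0.05,-0.31],[1,0.799,0.709,0.05,-0.31],[1,0.799,0.709,0.05,-0.31],[1,0.799,0.709,0.05,-0.31]]
  ]
}}

```text
clock: 3.13
tcp_pos: [0.5683, 0.0249, 0.2009]
orientation: [-1.267, -2.875, 0.002]
contact_force: [-0.7, -0.2, 1.0]
grip_width: -0.0001
gripper_force: 0.0
```

Run:
```python
from h import *
go(.566,.028,.2,132.9)
for c in("top","wrist","side"):
    p,o=measure(c)
    if c=="wrist":
        im=np.clip(p["pixels"][:,:,::-1]*1.6,0,255).astype(np.uint8);cv2.imwrite("pics/w1.png",im)
```

```text
t 3.13 tcp [0.5683 0.0249 0.2009] yaw 132.4 tilt [-0.001 -0.001 -1.   ] w -0.0001 shift [0.0194 0.002  0.0045] turn -0.005 F [-0.7 -0.2  1. ]
top no knob
[0.52385367 0.07311839] -7.314604505598114
wrist knob [0.5391 0.0588] err 0.057 ring [0.5243 0.0742] -54.3 diff [ 14.8 -15.4] dist 21.4
side knob [0.5422 0.0572] err 0.067 ring [0.525  0.0739] -38.0 diff [ 17.2 -16.7] dist 24.0
```

View pics/w1.png

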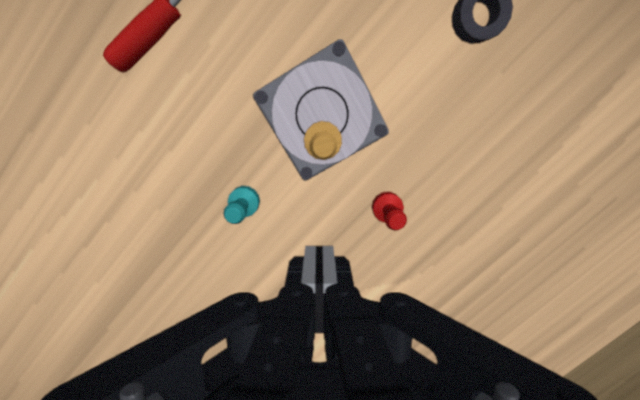

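The wrist view shows the brass knob at (323,140), the ring at (322,112), and the shut fingertips at (320,250), lined up behind the knob. I descend behind it.

Request:
{"op": "play_rows", "data": {
  "commands": [
    [[1,0.012,0.004,0.4,-0.008],[1,0.012,0.004,0.6,-0.008],[1,0.012,0.004,0.7,-0.008],[1,0.012,0.004,0.74,-0.008],[1,0.012,0.004,0.748,-0.008],[1,0.012,0.004,0.748,-0.008],[1,0.012,0.004,0.748,-0.008],[1,0.012,0.004,0.748,-0.008]]
  ]
}}

```text
clock: 4.1
tcp_pos: [0.5693, 0.0292, 0.054]
orientation: [1.245, 2.88, 0.003]
contact_force: [1.0, -0.4, 0.1]
grip_width: -0.0001
gripper_force: 0.0
```

Run:
```python
from h import *
go(.539,.0582,.051,133.3)
p,o=measure("wrist");cv2.imwrite("pics/w2.png",np.clip(p["pixels"][:,:,::-1]*1.6,0,255).astype(np.uint8))
measure("side")
```

```text
t 4.1 tcp [0.5693 0.0292 0.054 ] yaw 133.2 tilt [ 0.004  0.    -1.   ] w -0.0001 shift [ 0.2091 -0.0111  0.0144] turn -0.001 F [ 1.  -0.4  0.1]
wrist knob [0.5389 0.0587] err 0.051 ring [0.5239 0.0745] -60.0 diff [ 15.  -15.8] dist 21.8
side knob [0.5415 0.0574] err 0.145 ring [0.525  0.0739] -40.3 diff [ 16.5 -16.5] dist 23.4
```

View pics/w2.png

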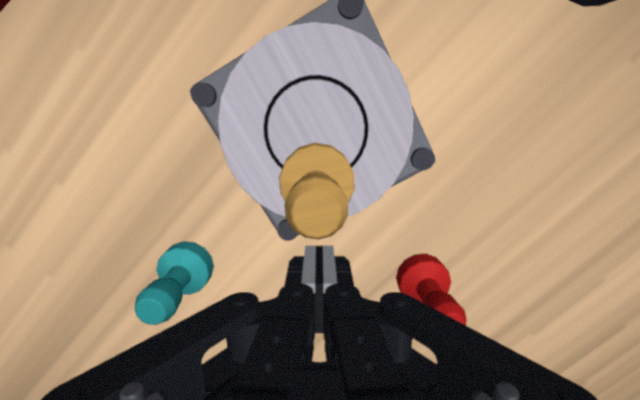

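The knob foot is at (317,170), the ring at (316,128) and the fingertips at (320,250), all well aligned. I set height and lateral offset, then push slowly.

Request:
{"op": "play_rows", "data": {
  "commands": [
    [[1,0.01,-0.008,0.01,0],[1,0.02,-0.011,0.012,0],[1,0.03,-0.011,0.012,0],[1,0.037,-0.011,0.012,0],[1,0.044,-0.011,0.012,0],[1,0.05,-0.011,0.012,0],[1,0.05,-0.011,0.012,0],[1,0.05,-0.011,0.012,0]]
  ]
}}

```text
clock: 4.97
tcp_pos: [0.559, 0.035, 0.0493]
orientation: [1.246, 2.884, 0.0]
contact_force: [-0.3, -0.7, -0.3]
grip_width: -0.0004
gripper_force: 0.0
```

Request:
{"op": "play_rows", "data": {
  "commands": [
    [[1,0.005,0,0,0],[1,0.01,0,0,0],[1,0.015,0,0,0],[1,0.02,0,0,0],[1,0.025,0,0,0],[1,0.03,0,0,0],[1,0.035,0,0,0],[1,0.04,0,0,0],[1,0.045,0,0,0],[1,0.05,0,0,0],[1,0.05,0,0,0],[1,0.05,0,0,0]]
  ]
}}

```text
clock: 5.97
tcp_pos: [0.552, 0.0424, 0.0493]
orientation: [-1.245, -2.884, -0.0]
contact_force: [0.1, 0.2, 0.6]
grip_width: 0.0001
gripper_force: 0.2
```

Run:
```python
from h import *
go(.5239,.0745,.051,133.3)
measure("wrist");measure("side")
```

```text
t 5.97 tcp [0.552  0.0424 0.0493] yaw 133.3 tilt [-0.  0. -1.] w 0.0001 shift [ 0.213   0.0079 -0.0085] turn -0.0 F [0.1 0.2 0.6]
wrist knob [0.5327 0.0649] err 0.079 ring [0.5241 0.0738] -60.0 diff [ 8.6 -8.9] dist 12.4
side knob [0.5345 0.0645] err 0.167 ring [0.525  0.0739] -40.4 diff [ 9.5 -9.4] dist 13.4
```

Request:
{"op": "play_rows", "data": {
  "commands": [
    [[1,0.005,0,0,0],[1,0.01,0,0,0],[1,0.015,0,0,0],[1,0.02,0,0,0],[1,0.025,0,0,0],[1,0.03,0,0,0],[1,0.035,0,0,0],[1,0.04,0,0,0],[1,0.045,0,0,0],[1,0.05,0,0,0],[1,0.05,0,0,0],[1,0.05,0,0,0]]
  ]
}}

```text
clock: 7.17
tcp_pos: [0.5451, 0.0497, 0.0493]
orientation: [-1.245, -2.884, -0.0]
contact_force: [0.6, -0.1, -0.2]
grip_width: -0.0002
gripper_force: 0.2
```

Run:
```python
from h import *
go(.5239,.0745,.051,133.3)
measure("wrist",(.526,.072));p,o=measure("side",(.527,.072))
cv2.imwrite("pics/s3.png",cv2.resize(np.clip(p["pixels"][150:260,240:420,::-1]*1.6,0,255).astype(np.uint8),None,fx=4,fy=4,interpolation=2))
```

```text
t 7.17 tcp [0.5451 0.0497 0.0493] yaw 133.3 tilt [-0.  0. -1.] w -0.0002 shift [ 0.163   0.0078 -0.0084] turn -0.0 F [ 0.6 -0.1 -0.2]
wrist knob [0.5258 0.0727] err 0.089 ring [0.5244 0.0741] -60.0 diff [ 1.4 -1.4] dist 2.0
side knob [0.5284 0.071 ] err 0.064 ring [0.525  0.0739] -40.8 diff [ 3.4 -2.9] dist 4.5
```

View pics/s3.png

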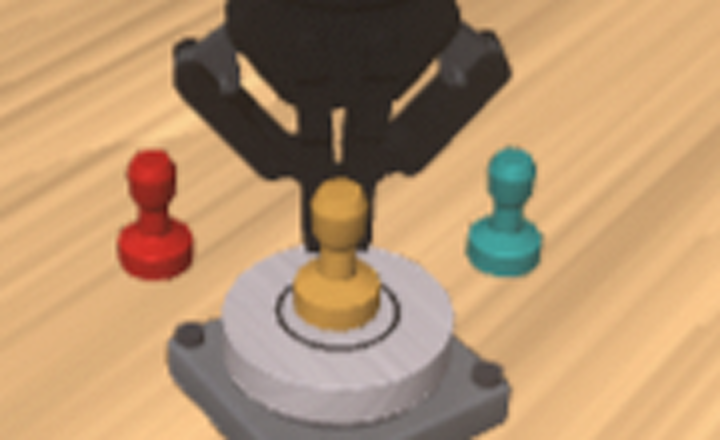

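The side crop shows the knob upright at (338,290), with its foot about 3 mm behind the ring's centre (338,312). I push 3 mm more, then back away along the same line.

Request:
{"op": "play_rows", "data": {
  "commands": [
    [[1,0.004,0,0,0],[1,0.008,0,0,0],[1,0.012,0,0,0],[1,0.015,0,0,0],[1,0.015,0,0,0],[1,0.015,0,0,0],[1,-0.02,0,0,0],[1,-0.1,0,0,0],[1,-0.2,0,0,0],[1,-0.2,0,0,0]]
  ]
}}

```text
clock: 8.2
tcp_pos: [0.5754, 0.0165, 0.0493]
orientation: [1.251, 2.879, -0.001]
contact_force: [0.4, -0.3, 0.1]
grip_width: -0.0004
gripper_force: 0.0
```

Request:
{"op": "play_rows", "data": {
  "commands": [
    [[1,0,0,-0.2,0],[1,0,0,-0.4,0],[1,0,0,-0.6,0],[1,-0.2,0,-0.8,0],[1,-0.4,0,-0.8,0],[1,-0.6,0,-0.8,0],[1,-0.8,0,-0.8,0],[1,-1,0,-0.8,0],[1,-1,0,-0.8,0],[1,-1,0,-0.8,0]]
  ]
}}

```text
clock: 9.03
tcp_pos: [0.7106, -0.1291, 0.2079]
orientation: [-1.253, -2.88, 0.001]
contact_force: [0.3, 0.5, -0.1]
grip_width: -0.0001
gripper_force: 0.0
```

Run:
```python
from h import *
go(.5239,.0745,.051,133.3)
for c in ("wrist","side","top"):p,o=measure(c,(.525,.073))
cv2.imwrite("pics/t4.png",cv2.resize(np.clip(p["pixels"][200:310,220:340,::-1]*1.6,0,255).astype(np.uint8),None,fx=5,fy=5,interpolation=2))
```

```text
t 9.03 tcp [ 0.7106 -0.1291  0.2079] yaw 133.0 tilt [-0.001 -0.    -1.   ] w -0.0001 shift [1.3809 0.0119 0.7848] turn -0.004 F [ 0.3  0.5 -0.1]
wrist no knob
[0.515 0.067] 0.0
side knob [0.527  0.0731] err 0.119 ring [0.525  0.0739] -36.7 diff [ 2.  -0.9] dist 2.2
top knob [0.5238 0.0728] err 0.112 ring [0.5232 0.0733] -39.7 diff [ 0.5 -0.5] dist 0.7
```

View pics/t4.png

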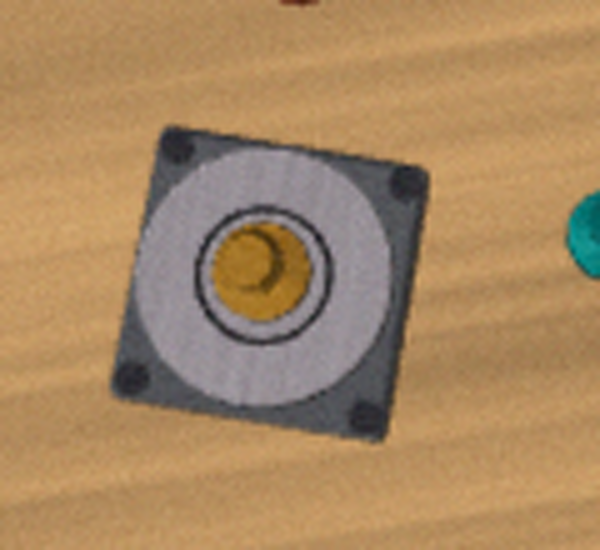

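The top crop shows the foot, centred at (263,271), inside the ring, centred at (264,274). The grey gap goes all the way round, so the knob is within about 2 mm of the centre, upright, with the arm clear.

```bash
python3 -c "
from h import *
print(r.hand_in())"
```

```text
the job is handed in; nothing more can be done
None
```

The brass knob stands upright inside the black circle, about 1–2 mm from the plate's centre by the top and side cameras. It was only pushed with the shut fingertips, the bystanders weren't touched, and the job was handed in at about 9 s (the hand-in reported no verdict).

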